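# Stow the wheel spacer and shut the propped tool chest

### The job

Put the wheel spacer away and shut the tool chest: slide the spacer along its channel and over the low lip, without lifting it out, so that it drops flat into the pocket beyond. Then press the knee of the locked folding stay to break it, and lower the lid gently until it is fully shut. Leave the other things on the bench and in the chest where they are, and nothing may be knocked over.

Things in the scene. Friction and masses are not known exactly. Their poses are not given: they have to be found in the camera images.
- chest: Grey steel tool chest fixed to the bench, 320 (its x) by 210 mm (its y), rim 100 mm high, walls 5 mm. Origin: centre of underside, z up. Lid hinged along x on the +y side, open. A channel 100 mm wide (y -98 to 2 mm) has a deck at z 68 from x -155 to 10 mm, then a ramp up to the lip, then the pocket. Walls 93 mm high at y 2 to 6 and x 125 to 129 mm. Tool tray at y 6 to 100, floor z 60.
- spacer: Flat dark anodised wheel spacer: a ring 90 mm in outer diameter, 42 mm bore, 14 mm thick, about 0.2 kg. Starts flat on the deck of the chest's channel, at the -x end. Pushed over the lip it tips nose down, its rear edge rising about 20 mm, when its centre passes the crest. Origin: centre of its underside; z is its axis.
- pocket (a point): Centre of the pocket's floor, z 58 mm of the chest, axes as the chest's. The pocket is 100 by 100 mm, chest x 25 to 125 mm. On its -x side is the lip: crest 15 mm above the pocket's floor and 5 mm above the deck, 3.5 mm wide, with a ramp 11.5 mm long on the deck's side.
- hinge (a point): Middle of the lid's hinge line, at rim height (z 100 mm, y +105 mm of the chest), axes as the chest's.
- lid (a joint): Lid angle, rad: 0 propped open (80 degrees up from shut, leaning over the chest), grows as it is lowered, 1.396 fully shut (hard stop). Flat plate 320 mm along the hinge, 210 mm from hinge to free edge, 8 mm thick (outside the hinge plane), 0.5 kg. Stiff hinge: with the stay broken it stays at any angle and needs about 1 to 8 N at the edge to lower; with the stay locked it cannot go down.
- lid_edge (a point): Middle of the lid's free edge, on the outer face, 210 mm from the hinge line.
- stay_knee (a point): Centre of the folding stay's knee, a steel knuckle 18 mm in diameter, 24 mm long along the chest's x, about 48 mm above the rim. Locked 9 mm past straight on the upper, outer side. Pressing it down and a little towards the hinge, 5 to 10 N for 20 to 30 mm, breaks it; it moves on a circle about stay_foot.
- stay_foot (a point): Pivot of the stay's lower bar on the chest, at rim height, chest x 142, y -75 mm. The stay is two steel bars 92 mm long between centres, 14 mm wide; the upper one is pinned to the lid 80 mm from the hinge. The stay folds down into an open bay, chest x 129 to 155 mm.
- stay (a joint): Bend of the stay at the knee, rad: 0 locked (hard stop), 0.2 straight (dead centre), growing as it folds, about 2.2 when the lid is shut. It stays where it is left.
- spray_can: White spray can, upright, 65 mm in diameter, 190 mm tall; bystander. Origin: centre of its underside.
- jar: Brown glass jar with a steel cap, 72 mm in diameter, 110 mm tall; bystander. Origin: centre of its underside.
- paint_tin: White paint tin, 84 mm in diameter, 105 mm tall; bystander. Origin: centre of its underside.
- hammer: Hammer 220 mm long, lying by the chest; bystander. Origin: centre of its underside.
- cup_brush: Dark steel wire cup brush, 72 mm in diameter, 55 mm tall; bystander. Origin: centre of its underside.
- wrench: Steel wrench 180 mm long, lying beyond the chest; bystander. Origin: centre of its underside.
- screwdriver: Screwdriver 190 mm long, lying in the chest's tool tray; bystander. Origin: centre of its underside.
Things that resemble listed ones, but are neither listed nor needed, are in the scene too. What is meant by the spacer is not blue or orange, and is the larger of those in its own colour.

How it is judged:
By the outcome, as a careful person would: the job done as asked, in the order asked, and still so for the second after the job is handed in, with the robot touching nothing.
It also fails if it takes over 59 s, if anything falls off the work surface, if the arm or the gripper's body presses on something with over 40 N, if the wrist force passes 120 N, or if a joint passes its speed limit or range.

### The arm

A 6-joint arm with a two-finger parallel gripper is mounted at the origin on the work surface. World frame = base frame: x ahead of the robot, y to its left, z up, the work surface at z = 0. Lengths are in m, angles in rad, forces in N, time in s.
With the tool pointing down it reaches from about 0.375 to 0.9 m from the base axis. Payload 3.1 kg.
Tool frame: the origin (TCP) lies between the finger pads; the fingertips stand 8 mm ahead of it and the grasp point (between the pads) lies 11 mm behind it; z points along the fingers, y is the line along which they close (so a half turn about z gives the same grasp; the last joint's range is limited). The gripper opens to 87 mm and grips with 3 to 60 N. Pads are 19 mm wide; open, the fingers measure 117 mm over their backs; the gripper's body (75 mm by 190 mm) begins 51 mm behind the grasp point.
Start: joints at [-1.526, 0.527, 1.433, -0, 1.181, -0.178], TCP at [0.138, -0.61, 0.205] pointing down, gripper open.
Joint ranges: [-3.08, 3.08], [-0.75, 2.2], [0.22, 2.44], [-1.43, 4.57], [0, 2.65], [-2.85, 2.85]. Speed limits (rad/s): [2.79, 2.79, 3.14, 3.14, 3.14, 3.14].

### API

Orientations are given as a unit quaternion [x, y, z, w].
In Python, from rig import robot, vision, job gives the robot as it stands.
- The arm moves only by the shell command python3 -m handwheel 'ROWS' [OPENING] [FORCE]. ROWS is JSON, a list of rows, each a list of 4 numbers: the shift along the tool's x, y, z as a fraction of full scale, then the turn about the tool's z as a fraction of full scale. A call has 1 to 20 rows; each row is the pose to reach, as a shift and turn from the pose commanded when the call began, along the tool's axes at that moment, turning the shorter way round; what a row does not reach only later rows make up. Full scale, the value 1, is 300 mm for a shift and 2 pi rad for a turn. A row lasts 1/12 s, in which the tool goes at most 41.7 mm and 7.16 degrees, less where a joint would pass 70% of its speed; a pose out of reach is approached as far as the arm can. A call with a number of a shift or a turn outside -1 to 1 is refused whole. A call with a gripper value outside its range is refused whole. OPENING is the opening in per cent of the stroke, from 0 (shut) to 100 (fully open), set as the call begins (- or left out, the last holds). The fingers move at their own pace and stop on an object; FORCE is the grip in N (left out, the last holds). Time passes only in rows, so rows that repeat a pose let the fingers close. It gives the time, the measured TCP pose, the force, the opening and the grip force at its end, in the units of the state.
- robot.get_obs(): the state, without advancing time (a new reading comes with each control period).
- vision.camera(name): name is "scene" or "top"; returns a dict with "frame" (420x560x3 uint8, red, green, blue), "K" (3x3 intrinsics, pixels), "cam_to_world" (4x4, takes a point from camera to world coordinates). Camera axes: x right, y down, z forward; pixel columns grow to the right and rows downward; lengths in m; the calibration is good to about 2 mm. A picture is of the moment at which its call begins. There is no depth.
- job.hand_in(): hands the job in; it is judged then, once.
Trained networks look in the newest picture that a camera, given by its name, has taken for a name from the list of things; names that differ only in an ending like _2 or _b are one class to them, and where a whole thing is asked for, a point or a joint stands for the part that bears it (a point fixed in the world has none). Each returns a list of dicts, best first, with "conf" (0 to 1); they miss things now and then, are a little off and sometimes report something else, mostly with a low value. They report only what shows in the picture. A call takes as long as a camera call. They do not tell look-alikes from the thing itself.
- vision.look_for(camera, label): "point" ([row, column] in pixels, amid what is visible of it).
- vision.outline_of(camera, label): "mask" (420x560 bool, what is visible of it) and "point" ([row, column] in pixels, amid what is visible of it).
The state is a dict: "time": time; "q": joint angles; "joint_velocities": joint speeds; "joint_torque": joint torques, N m; "position": TCP position; "tool_rot": TCP orientation; "ft_force": force on the tool from outside, world axes, zero at the start; "moment": the same for the moment, N m; "grip_width": finger opening in m; "grip_force": force on a finger pad.
Only numpy, scipy, OpenCV 4.12 (cv2) and the standard library are available. Lean on these libraries where they do the work, as an engineer would, in place of code of your own. Each camera call takes 0.05 s, during which the arm holds its last target. There are 200 camera calls.

## Working session

There is one attempt and no reset: what is moved stays moved. The work goes in short steps, Python scripts to look and compute and a shell command to move; the robot and the scene stay as the last step left them, time stands still between calls to the robot, and variables do not carry over. Pictures are saved under pics/ and viewed, at most 10 in all, crops included, and the job is handed in when it is done.

```bash
ls; mkdir -p pics; cat > h.py <<'E'
import numpy as np, cv2
from rig import robot, vision, job
def proj(c,P):
    T=np.linalg.inv(c["cam_to_world"]);p=(T[:3,:3]@np.atleast_2d(P).T).T+T[:3,3]
    u=(c["K"]@p.T).T;return u[:,:2]/u[:,2:]   # col,row
def ray(c,rc,z):
    d=np.linalg.inv(c["K"])@[rc[1],rc[0],1];R=c["cam_to_world"];d=R[:3,:3]@d;o=R[:3,3]
    return o+d*(z-o[2])/d[2]
def save(c,n):cv2.imwrite(f"pics/{n}.png",c["frame"][:,:,::-1])
E
python3 - <<'E'
from h import *
for n in("scene","top"):
    c=vision.camera(n);save(c,n+"0");print(n,c["cam_to_world"][:3,3].round(3),c["cam_to_world"][:3,2].round(2))
    for l in("chest","spacer","lid","lid_edge","stay_knee","stay_foot","hinge","pocket","stay"):
        try:print(l,[(np.round(d["point"]),round(d["conf"],2)) for d in vision.look_for(n,l)][:4])
        except Exception as e:print(l,e)
print(robot.get_obs())
E
```

```text
pics
scene [ 1.08  -0.09   0.978] [-0.56  0.01 -0.83]
chest [(array([252., 268.]), 0.7)]
spacer [(array([179., 231.]), 0.71), (array([204., 170.]), 0.67), (array([232., 230.]), 0.61), (array([180., 201.]), 0.56)]
lid [(array([209., 289.]), 0.76), (array([281., 274.]), 0.71)]
lid_edge [(array([210., 294.]), 0.82), (array([338., 244.]), 0.73), (array([272., 291.]), 0.64)]
stay_knee [(array([213., 289.]), 0.7), (array([280., 279.]), 0.66), (array([248., 267.]), 0.48)]
stay_foot [(array([249., 267.]), 0.81), (array([211., 295.]), 0.18)]
hinge [(array([248., 265.]), 0.72), (array([211., 294.]), 0.5)]
pocket [(array([249., 267.]), 0.9)]
stay [(array([258., 353.]), 0.65), (array([271., 295.]), 0.48)]
top [ 0.369 -0.05   1.421] [ 0.14 -0.01 -0.99]
chest [(array([207., 313.]), 0.94)]
spacer [(array([286., 413.]), 0.93), (array([238., 339.]), 0.7), (array([309., 354.]), 0.64), (array([321., 392.]), 0.58)]
lid [(array([216., 282.]), 0.9)]
lid_edge [(array([217., 282.]), 0.74), (array([143., 276.]), 0.32)]
stay_knee [(array([152., 298.]), 0.56)]
stay_foot [(array([209., 307.]), 0.93), (array([245., 254.]), 0.28)]
hinge [(array([205., 312.]), 0.74)]
pocket [(array([205., 308.]), 0.61)]
stay [(array([156., 282.]), 0.55)]
{'time': 1.0, 'q': array([-1.52646750e+00,  5.27486360e-01,  1.43270031e+00, -2.72210695e-05,
        1.18139871e+00, -1.78485693e-01]), 'joint_velocities': array([-0.000377  , -0.00080837,  0.00098785,  0.00092941, -0.00292489,
       -0.00162563]), 'joint_torque': array([ 1.48158444e-03, -4.40013921e+01, -1.76989478e+01,  6.32658997e-02,
        5.04114968e-02, -3.16423359e-05]), 'position': array([ 0.13813801, -0.6095195 ,  0.20525669]), 'tool_rot': array([ 9.93800053e-01,  1.11182081e-01, -1.28071153e-05,  2.78499090e-06]), 'ft_force': array([-0.77552452,  0.64139748, -0.04703494]), 'moment': array([-0.0456796 ,  0.0129924 ,  0.01453246]), 'grip_force': 0.0, 'grip_width': 0.08704383623986221}
```

View pics/scene0.png

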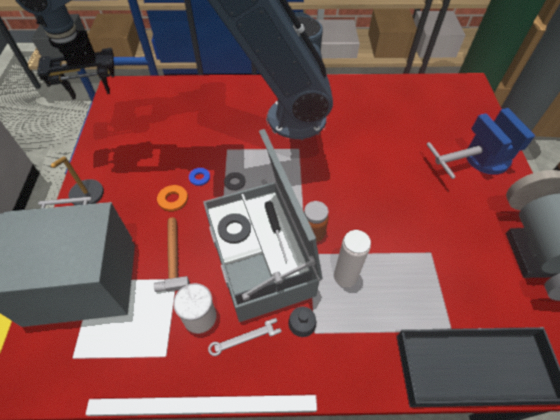

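View pics/top0.png

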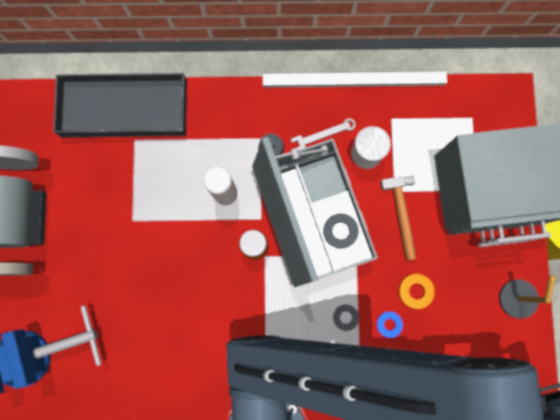

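The scene picture shows the chest at about (260,250) with the dark ring at (233,228) on its white deck and the lid open to the right. The top picture shows the ring at (340,231), the pocket at (322,178), the stay near (298,150), and a smaller black ring outside at (345,317). I'll zoom in to fit the chest pose.

```bash
python3 - <<'E'
from h import *
a=cv2.imread("pics/top0.png")[122:302,245:385];b=cv2.imread("pics/scene0.png")[125:325,200:325]
a=cv2.resize(a,None,fx=3,fy=3,interpolation=cv2.INTER_CUBIC);b=cv2.resize(b,None,fx=3,fy=3,interpolation=cv2.INTER_CUBIC)
o=np.zeros((600,800,3),np.uint8);o[:540,:420]=a;o[:600,425:800]=b
for i in range(0,420,60):cv2.putText(o,str(245+i//3),(i,552),0,.4,(255,255,255),1);cv2.line(o,(i,530),(i,540),(0,255,0))
for i in range(0,540,60):cv2.putText(o,str(122+i//3),(0,i+4),0,.35,(0,255,255),1)
for i in range(0,375,60):cv2.putText(o,str(200+i//3),(425+i,597),0,.35,(0,255,255),1)
for i in range(0,600,60):cv2.putText(o,str(125+i//3),(425,i+4),0,.35,(0,255,255),1)
cv2.imwrite("pics/zoom0.png",o)
E
```

```text
(no output)
```

View pics/zoom0.png

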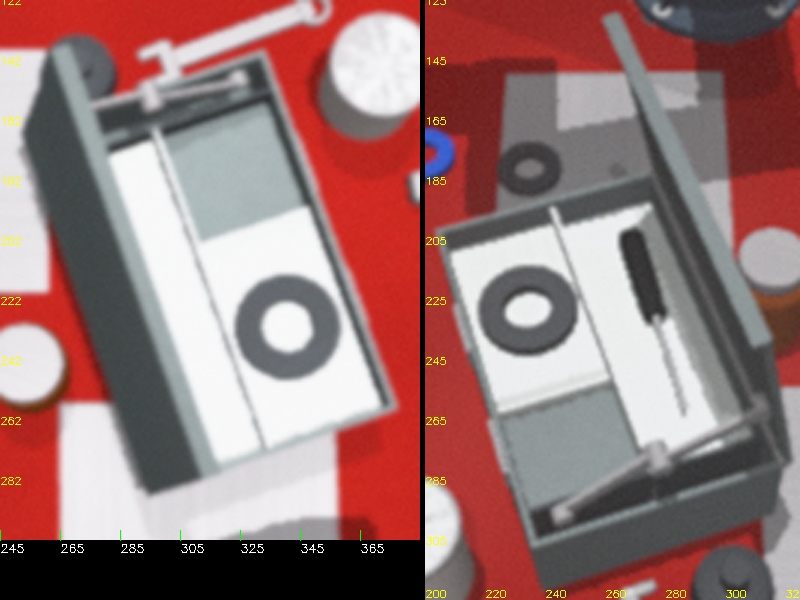

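```bash
cat >> h.py <<'E'
def W(ch,P):
    P=np.atleast_2d(P);c,s=np.cos(ch[2]),np.sin(ch[2])
    return np.c_[ch[0]+c*P[:,0]-s*P[:,1],ch[1]+s*P[:,0]+c*P[:,1],P[:,2]]
E
python3 - <<'E'
from h import *
from scipy.optimize import least_squares
ct=vision.camera("top");cs=vision.camera("scene")
a=np.radians(80); ey=.105-.21*np.cos(a); ez=.1+.21*np.sin(a)
t=[((.16,-.105,.1),(333,139.7)),((-.16,-.105,.1),(377.3,257.7)),((.142,-.075,.1),(324.3,148)),((-.155,-.098+.098+.004,.093),(332.5,272))]
s=[((.16,-.105,.1),(236,306)),((-.16,-.105,.1),(204.3,201.7)),((-.16,.105,.1),(275.7,184.3)),((.16,.105,.1),(320.7,280)),((.142,-.075,.1),(245.7,296)),((-.16,ey,ez),(262.3,130)),((.16,ey,ez),(313.3,238.3))]
def res(p,full=False):
    r=[proj(c,W(p,[q[0] for q in l]))-np.array([q[1] for q in l]) for c,l in((ct,t),(cs,s))]
    return np.vstack(r).ravel()
f=least_squares(res,[.55,-.1,.3],x_scale=[.1,.1,.1],loss="soft_l1");ch=f.x
print(ch,np.degrees(ch[2]));print(res(ch).reshape(-1,2).round(1).tolist())
np.save("ch.npy",ch)
inv=lambda p:(W([0,0,-ch[2]],[p-np.r_[ch[:2],0]])[0]).round(4)
for n,c,rc,rk in(("top",ct,(230.7,340.7),(153,295.7)),("scene",cs,(227.7,234),(277.7,277))):
    pr=ray(c,rc,.082);pk=ray(c,rk,.148);print(n,"ring",pr.round(4),inv(pr),"knee",pk.round(4),inv(pk))
    for d in vision.outline_of(n,"spacer"):
        (m)=d["mask"];rr,cc=np.nonzero(m);print(d["conf"],np.round(d["point"]),m.sum(),inv(ray(c,d["point"],.075)))
    # overlay
    L=[[(-.16,-.105,.1),(.16,-.105,.1),(.16,.105,.1),(-.16,.105,.1)],[(.025,-.098,.058),(.125,-.098,.058),(.125,.002,.058),(.025,.002,.058)],[(-.16,ey,ez),(.16,ey,ez),(.16,.105,.1),(-.16,.105,.1)],[(.142,-.075,.1),inv(pk)]]
    im=cv2.resize(c["frame"][:,:,::-1],None,fx=3,fy=3,interpolation=cv2.INTER_CUBIC)
    for l in L:cv2.polylines(im,[(proj(c,W(ch,l))*3+1).astype(int)],True,(0,255,0),1)
    x0,y0=(245,122) if n=="top" else (200,125)
    im=im[y0*3:y0*3+600,x0*3:x0*3+398]
    o=im if n=="top" else np.hstack([o,im])
cv2.imwrite("pics/ov.png",o)
E
```

```text
[ 0.55693659 -0.12677946  0.31872264] 18.261461861451593
[[-1.9, -1.4], [-2.1, 0.4], [-2.0, 0.6], [-0.1, -1.1], [-0.5, 0.8], [-1.0, -1.3], [0.4, -3.6], [-0.8, -0.8], [0.0, -0.3], [-0.5, -0.2], [-0.8, 1.4]]
top ring [ 0.5085 -0.1959  0.082 ] [-0.0676 -0.0505  0.082 ] knee [ 0.6927 -0.0849  0.148 ] [ 0.142  -0.0028  0.148 ]
0.95 [294. 421.] 731 [-0.2816 -0.1859  0.075 ]
0.66 [245. 253.] 652 [-0.0282  0.1689  0.075 ]
0.63 [320. 393.] 406 [-0.318  -0.0986  0.075 ]
0.56 [223. 335.] 822 [-0.0446 -0.0451  0.075 ]
0.56 [316. 353.] 444 [-0.2765 -0.0071  0.075 ]
0.34 [204. 311.] 10679 [ 0.0226 -0.0028  0.075 ]
scene ring [ 0.5158 -0.1912  0.082 ] [-0.0593 -0.0483  0.082 ] knee [ 0.6929 -0.0803  0.148 ] [0.1437 0.0015 0.148 ]
0.8 [204. 173.] 497 [-0.1951 -0.1869  0.075 ]
0.72 [232. 235.] 748 [-0.0495 -0.0486  0.075 ]
0.54 [181. 200.] 279 [-0.2519 -0.098   0.075 ]
0.48 [177. 231.] 272 [-0.2365 -0.0086  0.075 ]
```

View pics/ov.png

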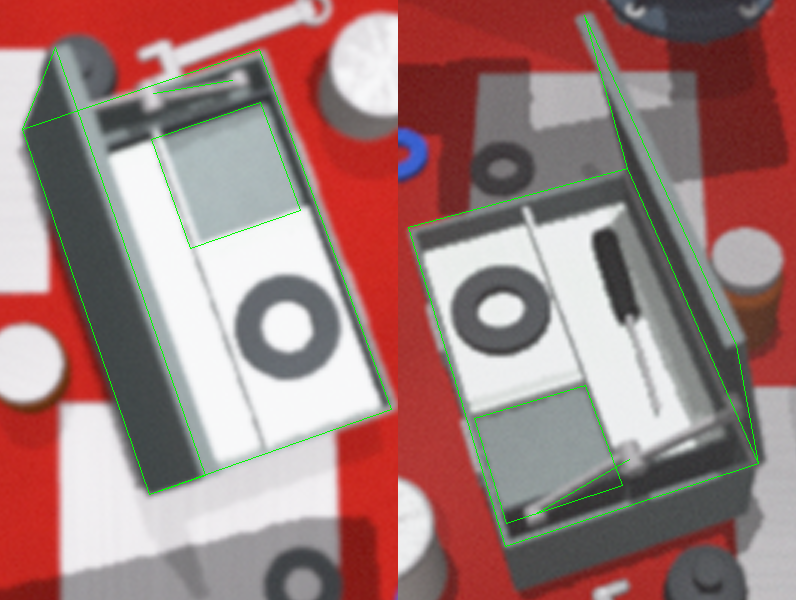

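The overlay fits the chest to within about 2 px in both views (the pocket corners in the top view are about 2 px off). The spacer is at chest x ≈ -63, y ≈ -49 mm. The knee is near (142, 0, 148), which matches the geometry (y = 4, z = 147.5). Next I'll compute the approach.

```bash
cat >> h.py <<'E'
ch=np.load("ch.npy") if __import__("os").path.exists("ch.npy") else None
def tgt(P,yawrel=0):
    """fingertip target in chest mm -> row fractions from the current pose; yawrel: tool x rel. chest x, deg"""
    from scipy.spatial.transform import Rotation as R
    o=robot.get_obs();Rt=R.from_quat(o["tool_rot"]).as_matrix()
    p=W(ch,np.array(P)/1e3)[0]+[0,0,.008]
    d=Rt.T@(p-o["position"])/.3
    dy=np.degrees(ch[2])+yawrel-np.degrees(np.arctan2(Rt[1,0],Rt[0,0]))
    print(P,"->",d.round(3),"turn",round(-((dy+180)%360-180)/360,4))
def st():
    o=robot.get_obs();p=o["position"]-[0,0,.008];q=W([0,0,-ch[2]],[p-np.r_[ch[:2],0]])[0]*1e3
    print("t",round(o["time"],2),"tip chest mm",q.round(1),"F",o["ft_force"].round(1),"q",o["q"].round(2))
E
python3 - <<'E'
from h import *
st()
tgt([-131,-48,190]);tgt([-131,-48,73])
c=vision.camera("top")
for l,z in(("spray_can",.19),("jar",.11),("paint_tin",.105)):
    d=vision.look_for("top",l)
    for e in d[:2]:print(l,round(e["conf"],2),e["point"],(W([0,0,-ch[2]],[ray(c,e["point"],z)-np.r_[ch[:2],0]])[0]*1e3).round())
E
```

```text
t 1.2 tip chest mm [-549.  -327.2  197.3] F [ 0.5 -0.4  0.2] q [-1.53  0.53  1.43  0.    1.18 -0.18]
[-131, -48, 190] -> [ 1.298 -1.06   0.024] turn -0.0153
[-131, -48, 73] -> [ 1.298 -1.06   0.414] turn -0.0153
spray_can 0.57 [186.2, 222.0] [113. 190. 190.]
jar 0.86 [246.0, 251.9] [-34. 171. 110.]
paint_tin 0.69 [149.8, 371.4] [  98. -190.  105.]
```

```bash
python3 -m handwheel '[[0.08,-0.065,0,0],[0.2,-0.163,0,-0.0153],[0.35,-0.286,0,-0.0153],[0.5,-0.408,0,-0.0153],[0.65,-0.53,0,-0.0153],[0.8,-0.653,0,-0.0153],[0.8,-0.653,0,-0.0153],[0.8,-0.653,0,-0.0153],[0.8,-0.653,0,-0.0153],[0.8,-0.653,0,-0.0153],[0.8,-0.653,0,-0.0153],[0.8,-0.653,0,-0.0153]]' 34 20; python3 -c "
from h import *
st();tgt([-131,-48,190]);tgt([-131,-48,110])"
```

```text
time: 2.4
position: [0.3286, -0.3668, 0.2054]
tool_rot: [0.987, 0.158, 0.0, 0.001]
ft_force: [-0.1, -0.4, 0.7]
grip_width: 0.0302
grip_force: 0.0
t 2.4 tip chest mm [-292.  -156.4  197.4] F [-0.1 -0.4  0.7] q [-1.07  0.35  1.76 -0.    1.03  0.19]
[-131, -48, 190] -> [ 0.536 -0.362  0.024] turn -0.0002
[-131, -48, 110] -> [ 0.536 -0.362  0.291] turn -0.0002
```

```bash
python3 -m handwheel '[[0.08,-0.054,0,0],[0.2,-0.135,0,0],[0.3,-0.203,0,0],[0.4,-0.27,0,0],[0.5,-0.338,0.024,0],[0.536,-0.362,0.024,0],[0.536,-0.362,0.08,0],[0.536,-0.362,0.16,0],[0.536,-0.362,0.24,0],[0.536,-0.362,0.27,0],[0.536,-0.362,0.27,0],[0.536,-0.362,0.27,0],[0.536,-0.362,0.27,0]]'; python3 - <<'E'
from h import *
st();tgt([-131,-48,74])
o=np.zeros((600,800,3),np.uint8)
for n,x0,y0,k in(("top",260,130,0),("scene",195,130,400)):
    c=vision.camera(n);o[:,k:k+399]=cv2.resize(c["frame"][y0:y0+200,x0:x0+133,::-1],(399,600),interpolation=cv2.INTER_CUBIC)
cv2.imwrite("pics/a1.png",o)
E
```

```text
time: 3.48
position: [0.4482, -0.2132, 0.1252]
tool_rot: [0.987, 0.158, 0.001, 0.001]
ft_force: [0.3, 0.1, -0.1]
grip_width: 0.0296
grip_force: 0.0
t 3.48 tip chest mm [-130.3  -48.   117.2] F [ 0.3  0.1 -0.1] q [-0.67  0.48  1.83 -0.    0.83  0.58]
[-131, -48, 74] -> [-0.002 -0.     0.144] turn -0.0001
```

View pics/a1.png

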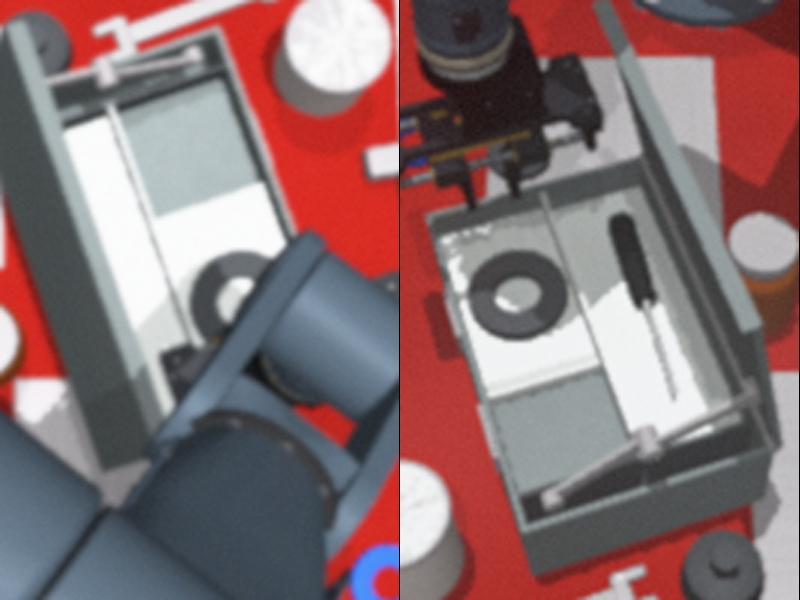

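The scene crop shows the fingertips at about (470,205) and (515,192), above the channel's -x end. The ring lies ahead of them and the lid is clear of the gripper. I'll descend, then push.

```bash
python3 -m handwheel '[[-0.002,0,0.04,0],[-0.002,0,0.08,0],[-0.002,0,0.11,0],[-0.002,0,0.13,0],[-0.002,0,0.144,0],[-0.002,0,0.144,0]]' && python3 -m handwheel '[[0.02,0,0,0],[0.04,0,0,0],[0.06,0,0,0],[0.08,0,0,0],[0.1,0,0,0],[0.12,0,0,0],[0.14,0,0,0],[0.16,0,0,0],[0.18,0,0,0],[0.2,0,0,0],[0.2,0,0,0]]'; python3 -c "
from h import *
st();tgt([-36,-48,76])"
```

```text
time: 4.08
position: [0.4468, -0.2119, 0.0806]
tool_rot: [0.987, 0.159, -0.0, -0.0]
ft_force: [-1.2, -0.3, 0.2]
grip_width: 0.0296
grip_force: 0.0
time: 5.0
position: [0.5054, -0.1932, 0.0811]
tool_rot: [0.987, 0.159, 0.001, 0.0]
ft_force: [-0.1, 0.3, 0.4]
grip_width: 0.0298
grip_force: 0.0
t 5.0 tip chest mm [-69.8 -46.9  73.1] F [-0.1  0.3  0.4] q [-0.57  0.6   1.75  0.    0.79  0.68]
[-36, -48, 76] -> [ 0.113  0.004 -0.009] turn 0.0001
```

```bash
python3 -m handwheel '[[0.015,0,0,0],[0.03,0,0,0],[0.045,0,0,0],[0.06,0,0,0],[0.075,0,0,0],[0.09,0.004,0,0],[0.105,0.004,0,0],[0.12,0.004,0,0],[0.12,0.004,0,0]]'; python3 - <<'E'
from h import *
st();tgt([30,-48,81])
o=np.zeros((600,800,3),np.uint8)
for n,x0,y0,k in(("top",260,130,0),("scene",195,150,400)):
    c=vision.camera(n);o[:,k:k+399]=cv2.resize(c["frame"][y0:y0+200,x0:x0+133,::-1],(399,600),interpolation=cv2.INTER_CUBIC)
cv2.imwrite("pics/a2.png",o)
E
```

```text
time: 5.75
position: [0.5396, -0.1831, 0.0811]
tool_rot: [0.987, 0.159, 0.001, 0.0]
ft_force: [0.2, 0.0, -0.4]
grip_width: 0.0294
grip_force: 0.0
t 5.75 tip chest mm [-34.1 -48.   73.1] F [ 0.2  0.  -0.4] q [-0.52  0.63  1.68  0.    0.84  0.73]
[30, -48, 81] -> [ 0.214  0.    -0.026] turn 0.0001
```

View pics/a2.png

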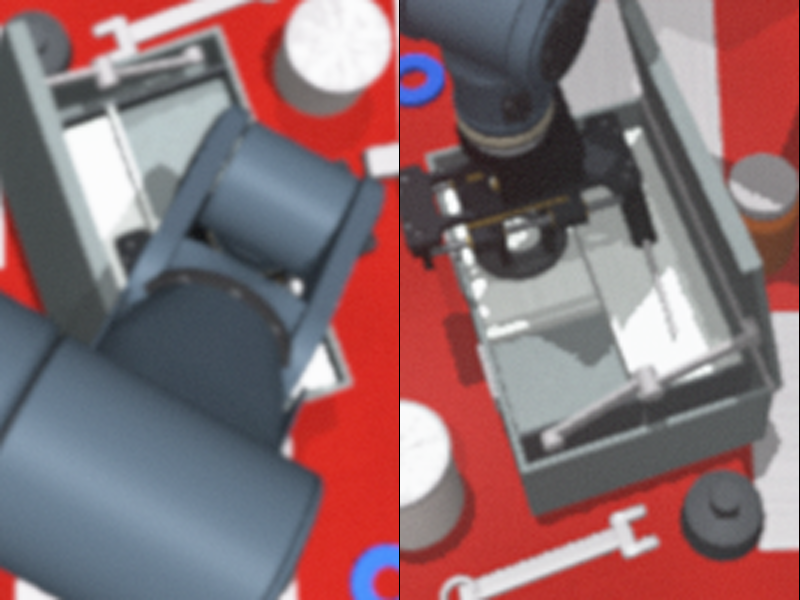

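```bash
python3 - <<'E'
from h import *
st();o=robot.get_obs();print(o["joint_torque"].round(1),o["moment"].round(2))
c=vision.camera("scene")
for d in vision.outline_of("scene","spacer"):
    r,cc=np.nonzero(d["mask"]);print(round(d["conf"],2),d["point"],r.min(),r.max(),cc.min(),cc.max())
im=cv2.resize(c["frame"][150:260,190:310,::-1],None,fx=5,fy=5,interpolation=cv2.INTER_CUBIC)
P=lambda l:((proj(c,W(ch,np.array(l)/1e3))-[190,150])*5+2).astype(int)
for y in(-33,-18,-63,-78):
    a=P([[-25,y,73],[-25,y,125]]);cv2.line(im,tuple(map(int,a[0])),tuple(map(int,a[1])),(0,255,0),1)
t=np.linspace(0,6.3,60)
for x in(-63,20):cv2.polylines(im,[P(np.c_[x+45*np.cos(t),-48+45*np.sin(t),82+0*t])],True,(0,255,255) if x<0 else (255,0,255),1)
cv2.polylines(im,[P([[25,-98,73],[25,2,73]])],False,(0,0,255),1)
cv2.imwrite("pics/a3.png",im)
E
```

```text
t 5.85 tip chest mm [-35.1 -47.6  73. ] F [-0.1  0.2  0.2] q [-0.52  0.62  1.68 -0.    0.84  0.73]
[  0.1 -42.5 -12.1   0.1  -0.    0. ] [-0.01 -0.03 -0.03]
0.82 [232.6, 234.5] 220 243 220 250
0.67 [196.9, 169.4] 185 210 156 187
0.54 [174.5, 199.9] 168 185 189 209
```

View pics/a3.png

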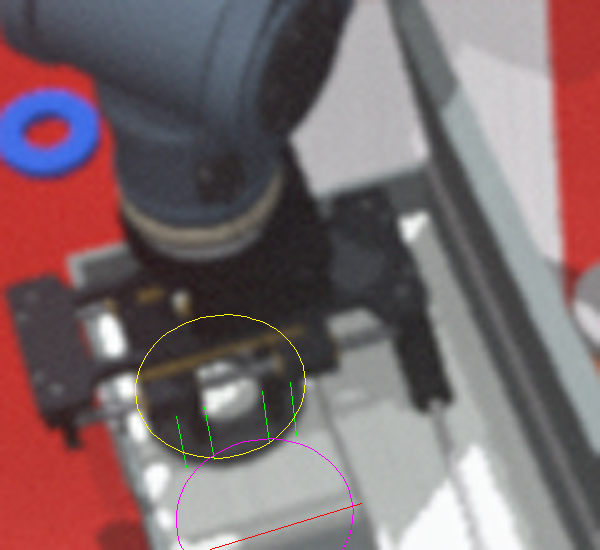

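```bash
python3 - <<'E'
from h import *
c=vision.camera("scene")
print(proj(c,W(ch,np.array([[-121,-70,117],[-121,-26,117],[-130,-48,117]])/1e3)).round(1))
# crop a1 finger area enlarged next to the current one with higher contrast
im=cv2.imread("pics/a1.png")[100:300,400:620];im=cv2.resize(im,None,fx=1.8,fy=1.8)
b=c["frame"][190:260,205:275,::-1];b=cv2.resize(b,(400,400),interpolation=cv2.INTER_CUBIC)
im=im[:360,:396];o=np.zeros((400,800,3),np.uint8);o[:360,:396]=im;o[:,400:]=b
o=np.clip(o.astype(float)*2.2,0,255).astype(np.uint8);cv2.imwrite("pics/a4.png",o)
E
```

```text
[[218.6 204.3]
 [234.6 200. ]
 [225.8 199.6]]
```

View pics/a4.png

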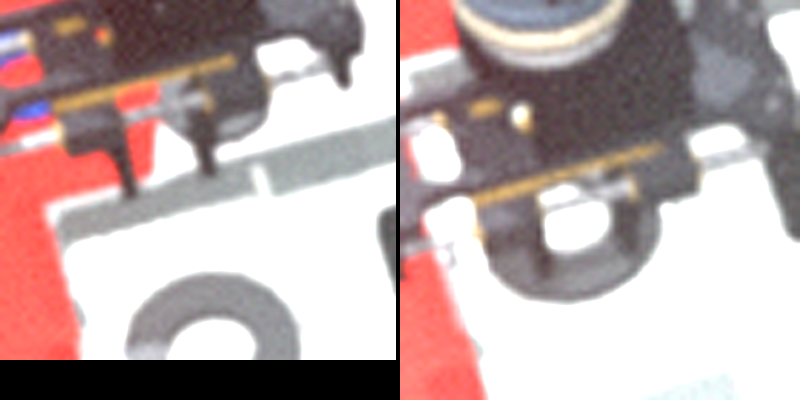

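The enlarged crop shows the ring still at its start, with its front edge at row 243. The fingertips, at about (230,239), are over its front part, so they passed just above it and sit about 10 mm higher than I calculated. I'll go back and find the deck by touch.

```bash
python3 -m handwheel '[[-0.02,0,-0.02,0],[-0.08,0,-0.03,0],[-0.16,0,-0.03,0],[-0.24,0,-0.03,0],[-0.3,0,-0.03,0],[-0.325,0,-0.02,0],[-0.325,0,-0.0,0],[-0.325,0,0,0]]'; python3 -c "
from h import *
st()";  python3 -m handwheel '[[0,0,0.004,0],[0,0,0.008,0],[0,0,0.012,0],[0,0,0.016,0],[0,0,0.018,0],[0,0,0.018,0]]';python3 -c "
from h import *
st()"
```

```text
time: 6.67
position: [0.4458, -0.2138, 0.0805]
tool_rot: [0.987, 0.158, -0.0, -0.0]
ft_force: [-0.5, 0.0, -0.4]
grip_width: 0.0295
grip_force: 0.0
t 6.67 tip chest mm [-132.8  -47.8   72.5] F [-0.5  0.  -0.4] q [-0.67  0.56  1.87  0.    0.72  0.58]
time: 7.17
position: [0.4461, -0.2135, 0.0754]
tool_rot: [0.987, 0.159, -0.0, -0.0]
ft_force: [0.8, 0.8, 0.8]
grip_width: 0.0296
grip_force: 0.0
t 7.17 tip chest mm [-132.4  -47.6   67.4] F [0.8 0.8 0.8] q [-0.67  0.57  1.87  0.    0.7   0.58]
```

```bash
python3 -m handwheel '[[0,0,0.003,0],[0,0,0.007,0],[0,0,0.01,0],[0,0,0.013,0],[0,0,0.013,0]]' | head -4|grep -v rot; python3 -m handwheel '[[0,0,0.003,0],[0,0,0.007,0],[0,0,0.01,0],[0,0,0.013,0],[0,0,0.013,0]]'| head -4|grep -v rot
```

```text
time: 7.58
position: [0.4458, -0.2136, 0.0716]
ft_force: [0.2, 0.9, 0.2]
time: 8.0
position: [0.4458, -0.2136, 0.0677]
ft_force: [-0.8, 0.8, 0.1]
```

```bash
for i in 1; do python3 -m handwheel '[[0,0,0.003,0],[0,0,0.007,0],[0,0,0.01,0],[0,0,0.013,0],[0,0,0.013,0]]' | head -4|grep -v rot; python3 - <<'E'
from h import *
c=vision.camera("scene");st()
im=cv2.resize(c["frame"][140:260,190:330,::-1],None,fx=5,fy=5,interpolation=cv2.INTER_CUBIC)
P=lambda l:((proj(c,W(ch,np.array(l)/1e3))-[190,140])*5+2).astype(int)
for y in(-33,-63):
    a=P([[-131,y,56],[-131,y,125]]);cv2.line(im,tuple(map(int,a[0])),tuple(map(int,a[1])),(0,255,0),1)
im=np.clip(im.astype(float)*1.7,0,255).astype(np.uint8)
cv2.imwrite("pics/a5.png",im)
E
done
```

```text
time: 8.42
position: [0.4458, -0.2136, 0.0638]
ft_force: [0.7, 0.8, 0.1]
t 8.47 tip chest mm [-132.7  -47.7   55.8] F [ 0.2  0.  -0.1] q [-0.67  0.59  1.88 -0.    0.68  0.58]
```

View pics/a5.png

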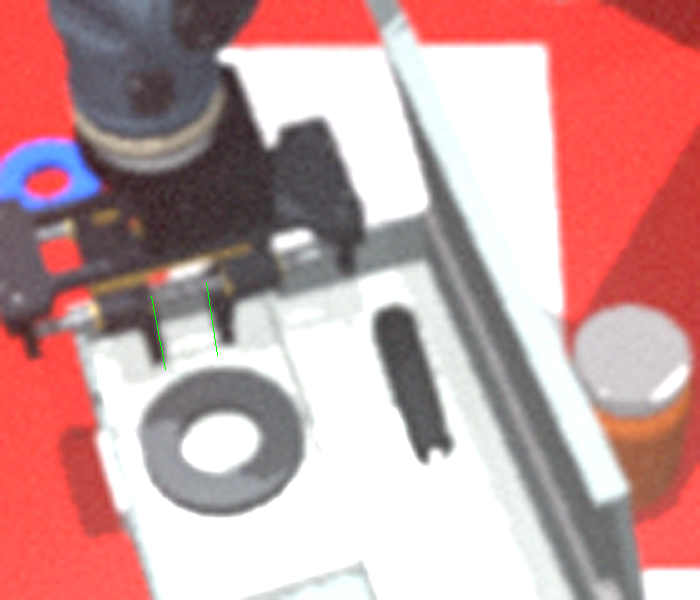

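The crop shows the fingertips at (155,358) and (230,340), about 12 mm higher than calculated and just behind the ring. I'll keep feeling for the deck.

```bash
for i in 1; do python3 -m handwheel '[[0,0,0.002,0],[0,0,0.004,0],[0,0,0.007,0],[0,0,0.007,0]]' | head -4|grep -v rot; python3 -m handwheel '[[0,0,0.002,0],[0,0,0.004,0],[0,0,0.007,0],[0,0,0.007,0]]' | head -4|grep -v rot; done
```

```text
time: 8.8
position: [0.4458, -0.2136, 0.0617]
ft_force: [1.1, -0.3, -0.2]
time: 9.13
position: [0.4459, -0.2137, 0.0596]
ft_force: [0.4, -0.3, -0.5]
```

```bash
for i in 1; do python3 -m handwheel '[[0,0,0.002,0],[0,0,0.004,0],[0,0,0.007,0],[0,0,0.007,0]]' | head -4|grep -v rot; python3 -m handwheel '[[0,0,0.002,0],[0,0,0.004,0],[0,0,0.007,0],[0,0,0.007,0]]' | head -4|grep -v rot; done; python3 -c "
from h import *
print(robot.get_obs())"
```

```text
time: 9.47
position: [0.4459, -0.2136, 0.0575]
ft_force: [0.2, 0.2, 1.0]
time: 9.8
position: [0.4459, -0.2136, 0.0554]
ft_force: [-0.2, 0.1, 0.0]
{'time': 9.8, 'q': array([-6.73283564e-01,  6.03607568e-01,  1.88301263e+00,  1.56637745e-05,
        6.55262549e-01,  5.78599196e-01]), 'joint_velocities': array([-0.00017238,  0.0004964 , -0.00106831, -0.00088485,  0.00222037,
       -0.00128918]), 'joint_torque': array([-1.08314384e-02, -3.79140651e+01, -8.28735620e+00,  5.14630170e-02,
       -2.87899427e-02,  3.00219417e-04]), 'position': array([ 0.44585809, -0.21363415,  0.05538843]), 'tool_rot': array([ 9.87314658e-01,  1.58775772e-01, -9.40664696e-05, -1.10514655e-04]), 'ft_force': array([-0.20412881,  0.11556551,  0.04865558]), 'moment': array([-0.00367635,  0.02915824,  0.03801835]), 'grip_force': 0.0, 'grip_width': 0.02941620551491562}
```

```bash
python3 - <<'E'
from h import *
c=vision.camera("scene")
def atx(rc,x):
    d=np.linalg.inv(c["K"])@[rc[1],rc[0],1];d=W([0,0,-ch[2]],[c["cam_to_world"][:3,:3]@d])[0]
    o=W([0,0,-ch[2]],[c["cam_to_world"][:3,3]-np.r_[ch[:2],0]])[0];return ((o+d*(x-o[0])/d[0])*1e3).round(1)
for x in(-132.7,-127):print("a5",atx((211.6,221),x),atx((208,236),x))
for x in(-130,-124):print("a1",atx((199.4,219),x),atx((195.3,234),x))
g=cv2.cvtColor(c["frame"],cv2.COLOR_RGB2GRAY)
print("cols",list(range(214,242)))
for r in range(200,224):print(r,*[f"{v:3d}" for v in g[r,214:242]])
E
```

```text
a5 [-132700.    12864.9 -188544.2] [-132700.    21800.1 -189094.6]
a5 [-127000.    12308.9 -180434.5] [-127000.    20861.8 -180961.4]
a1 [-130000.    12825.9 -173138.6] [-130000.    21247.7 -173112.5]
a1 [-124000.    12230.3 -165133.8] [-124000.    20264.9 -165108.9]
cols [214, 215, 216, 217, 218, 219, 220, 221, 222, 223, 224, 225, 226, 227, 228, 229, 230, 231, 232, 233, 234, 235, 236, 237, 238, 239, 240, 241]
200  62  59  52  47  43  49  62  68  76  85  90  82  81  79  80  78  69  64  55  48  44  50  45  42  44  52  58  67
201  62  58  57  51  48  51  67  79  77  84  81  80  71  68  70  74  75  66  52  42  39  40  44  56  71  85  99 112
202  57  60  58  56  53  51  57  71  75  70  68  71  75  76  83  92  99  90  68  41  36  36  48  84 112 121 129 136
203  60  59  51  54  45  45  49  57  72  80  83  87  95 106 115 123 128 119  84  46  41  40  56  98 126 136 136 138
204  50  46  44  45  42  42  41  58  88 106 114 120 125 127 132 139 136 127  93  54  41  35  64 109 131 138 134 137
205  45  37  41  41  41  42  41  62 105 126 132 135 135 135 136 135 140 132  95  55  44  37  73 118 135 13
[... 1397 characters left out ...]
  68
218 169 159 155 158 162 162 157 132 102  78  68  67  66  63  67  67  67  68  68  69  69  69  68  69  67  68  66  68
219 203 174 166 164 163 156 137 103  76  67  66  68  67  71  69  67  68  65  68  66  66  65  68  68  69  69  69  71
220 231 195 167 164 160 141 106  81  67  65  67  69  70  69  67  65  65  67  63  64  61  61  63  65  67  70  68  67
221 238 206 170 163 147 113  81  68  67  66  71  68  68  65  66  62  61  61  54  61  64  64  63  63  63  65  67  68
222 239 207 171 161 134  93  69  70  64  65  68  66  69  67  61  56  66  73  86  94 102 101  96  89  80  67  67  66
223 233 201 172 158 120  81  69  70  70  72  71  70  67  62  60  72  95 118 138 145 145 148 146 143 129 102  75  65
```

```bash
python3 - <<'E'
from h import *
c=vision.camera("scene")
def atx(rc,x):
    d=np.linalg.inv(c["K"])@[rc[1],rc[0],1];d=W([0,0,-ch[2]],[c["cam_to_world"][:3,:3]@d])[0]
    o=W([0,0,-ch[2]],[c["cam_to_world"][:3,3]-np.r_[ch[:2],0]])[0];return ((o+d*(x-o[0])/d[0])*1e3).round(1)
st()
for x in(-.1327,-.127):print("now",atx((214,221.4),x),atx((209.7,235),x));print("a5",atx((211.6,221),x),atx((208,236),x))
for x in(-.130,-.124):print("a1",atx((199.4,219),x),atx((195.3,234),x))
for x in(-.035,-.029):print("a2",atx((239,230.4),x))
E
```

```text
t 9.9 tip chest mm [-132.7  -47.7   47.5] F [ 0.1 -1.  -0.7] q [-0.67  0.6   1.88  0.    0.66  0.58]
now [-132.7  -66.7   53.4] [-132.7  -27.    55.8]
a5 [-132.7  -66.5   65.1] [-132.7  -23.5   62.5]
now [-127.   -67.3   61.6] [-127.   -27.9   64. ]
a5 [-127.   -67.    73.2] [-127.   -24.4   70.6]
a1 [-130.   -65.7  125.6] [-130.   -24.4  125.7]
a1 [-124.   -66.3  133.6] [-124.   -25.4  133.7]
a2 [-35.  -65.9  71.8]
a2 [-29.  -66.5  81.7]
```

```bash
for i in 1; do python3 -m handwheel '[[0,0,0.002,0],[0,0,0.004,0],[0,0,0.007,0],[0,0,0.007,0]]' | head -4|grep -v rot; python3 -m handwheel '[[0,0,0.002,0],[0,0,0.004,0],[0,0,0.007,0],[0,0,0.007,0]]' | head -4|grep -v rot; done
```

```text
time: 10.23
position: [0.4458, -0.2136, 0.0533]
ft_force: [-0.2, -0.6, 0.3]
time: 10.57
position: [0.4459, -0.2136, 0.0512]
ft_force: [0.0, -0.1, 0.4]
```

```bash
python3 -m handwheel '[[0.01,0,0,0],[0.02,0,0,0],[0.03,0,0,0],[0.04,0,0,0],[0.05,0,0,0],[0.06,0,0,0],[0.07,0,0,0],[0.08,0,0,0],[0.09,0,0,0],[0.1,0,0,0],[0.11,0,0,0],[0.12,0,0,0],[0.12,0,0,0]]'| head -4|grep -v rot; python3 - <<'E'
from h import *
c=vision.camera("scene");st();g=cv2.cvtColor(c["frame"],cv2.COLOR_RGB2GRAY)
for d in vision.outline_of("scene","spacer"):
    r,cc=np.nonzero(d["mask"]);print(round(d["conf"],2),np.round(d["point"],1),r.min(),r.max(),cc.min(),cc.max())
for r in range(200,256,2):print(r,*[f"{v:3d}" for v in g[r,214:256]])
E
```

```text
time: 11.65
position: [0.481, -0.2022, 0.0514]
ft_force: [-0.1, -0.0, 0.2]
t 11.7 tip chest mm [-95.9 -47.9  43.3] F [-0.   0.6 -0.9] q [-0.61  0.63  1.82  0.    0.69  0.64]
0.86 [229.  232.8] 220 250 221 253
0.7 [197.9 172.7] 184 210 157 187
0.54 [179.1 200.3] 168 185 188 208
200  46  47  39  40  41  38  56  66  56  38  32  36  30  33  34  30  34  32  38  37  35  35  33  33  38  34  42  37  42  40  43  40  45  45  49  60  72  85  96 114 125 121
202  47  47  45  46  46  44  46  46  39  39  35  32  34  33  32  32  36  33  35  35  38  38  42  43  39  42  45  49  54  51  48  48  42  53  82 120 139 144 146 146 148 144
204  46  49  44  43  47  50  46  44  45  37  34  33  37  36  39  37  42  40  43  46  46  50  55  59  66  71  70  68  69  68  59  49  49  49  63  97 124 126 118 114 113 119
206  54  55  53  47  46  48  50  49  45  47  40  39  46  43  55  69  81  94 120 141 122  87  64  55  50  51  50  54  46  49  48  48  48  48  48  56  74  81  83  87  96  98
208  57  51  52  50  41  43  49  54  59  73  99 122 148 163 193 204 213 215 218 189 136  81  53  54  62  63  56  51  49  51  53  50  4
[... 3293 characters left out ...]
 205 228 243
248  71  74  86 121 147 177 230 245 246 246 245 235 204 145  97  73  72  74  78  81  83  85  86  82  79  78  72  69  71  77  98 134 164 172 188 195 195 204 233 243 244 242
250  71  69  72  97 133 157 190 235 245 245 246 246 245 239 235 228 196 164 144 135 135 131 131 133 136 140 148 173 215 230 238 242 244 237 232 235 235 233 233 233 231 231
252  69  68  71  79 111 142 166 219 241 244 245 246 246 245 246 246 246 246 246 246 246 247 246 245 245 245 244 240 241 240 237 235 234 232 231 232 233 235 238 236 237 237
254  67  68  73  70  84 122 150 179 233 245 245 245 245 246 246 245 246 246 245 245 245 242 240 238 235 232 232 231 231 232 233 237 236 238 237 231 221 206 196 177 157 150
```

```bash
python3 - <<'E'
from h import *
from scipy.optimize import least_squares
ct=vision.camera("top");cs=vision.camera("scene")
a=np.radians(80); ey=.105-.21*np.cos(a); ez=.1+.21*np.sin(a)
t=[((.16,-.105,.1),(333,139.7)),((-.16,-.105,.1),(377.3,257.7)),((.142,-.075,.1),(324.3,148)),((.142,.0042,.1475),(295.7,153)),((-.155,.004,.093),(332.5,272))]
s=[((.16,-.105,.1),(236,306)),((-.16,-.105,.1),(204.3,201.7)),((-.16,.105,.1),(275.7,184.3)),((.16,.105,.1),(320.7,280)),((.142,-.075,.1),(245.7,296)),((.142,.0042,.1475),(277,277.7)),((-.16,ey,ez),(262.3,130)),((.16,ey,ez),(313.3,238.3))]
def mk(cams):
    def res(p):
        r=[proj(c,W(p,[q[0] for q in l])+[0,0,p[3]])-np.array([q[1] for q in l]) for c,l in cams]
        return np.vstack(r).ravel()
    return res
for n,cams in(("both",((ct,t),(cs,s))),("top",((ct,t),)),("scene",((cs,s),))):
    f=least_squares(mk(cams),[.55,-.1,.3,0],x_scale=[.1]*4,loss="soft_l1")
    print(n,f.x.round(4),f.fun.reshape(-1,2).round(1).tolist())
print(ct["K"],cs["K"])
E
```

```text
both [ 0.5574 -0.1274  0.3153 -0.0007] [[-1.5, -1.4], [-2.1, 0.4], [-1.6, 0.6], [-2.3, 0.8], [-0.0, -1.2], [-1.1, 1.0], [-1.1, -1.2], [0.4, -3.3], [-1.2, -0.3], [-0.4, 0.0], [0.4, -0.5], [-0.5, 0.2], [-1.4, 1.9]]
top [ 0.5567 -0.1304  0.3094  0.004 ] [[0.3, -1.6], [-0.8, 1.0], [0.2, 0.4], [-0.7, 0.5], [1.0, -0.9]]
scene [ 0.5562 -0.126   0.3188 -0.0033] [[-0.0, 1.0], [-0.5, -0.8], [0.7, -3.1], [-0.6, -0.5], [0.5, 0.0], [1.2, -0.6], [-0.2, 0.6], [-0.6, 1.9]]
[[538.10507348   0.         288.22450117]
 [  0.         538.10507348 212.61458799]
 [  0.           0.           1.        ]] [[398.01085875   0.         277.76468539]
 [  0.         398.01085875 212.74503416]
 [  0.           0.           1.        ]]
```

The ring has moved forward about 20 mm (front edge row 243 → 249.5), so the push works at this height. I'll keep pushing slowly toward the lip.

```bash
python3 -m handwheel '[[0.01,0,0,0],[0.02,0,0,0],[0.03,0,0,0],[0.045,0,0,0],[0.06,0,0,0],[0.075,0,0,0],[0.09,0,0,0],[0.105,0,0,0],[0.12,0,0,0],[0.135,0,0,0],[0.15,0,0,0],[0.165,0,0,0],[0.18,0,0,0],[0.19,0,0,0],[0.2,0,0,0],[0.2,0,0,0]]'| head -4|grep -v rot; cat >> h.py <<'E'
def sp():
    c=vision.camera("scene");st()
    for d in vision.outline_of("scene","spacer")[:2]:
        r,cc=np.nonzero(d["mask"])
        if cc.mean()>200:print(round(d["conf"],2),np.round(d["point"],1),"rows",r.min(),r.max(),"cols",cc.min(),cc.max())
    t=np.linspace(0,6.28,90)
    return c
def pred(c,x,z,tilt=0):
    t=np.linspace(0,6.28,90);k=proj(c,W(ch,np.c_[x+45*np.cos(t)*np.cos(tilt),-48+45*np.sin(t),z-45*np.cos(t)*np.sin(tilt)]/1e3))
    print("pred",x,z,"rows",k[:,1].min().round(1),k[:,1].max().round(1),"cols",k[:,0].min().round(1),k[:,0].max().round(1))
E
python3 -c "
from h import *
c=sp();pred(c,16,85);pred(c,16,71);pred(c,-40,82)"
```

```text
time: 13.18
position: [0.5378, -0.1834, 0.0514]
ft_force: [-2.0, 0.1, 0.7]
t 13.23 tip chest mm [-36.  -47.8  43.4] F [-1.6  0.   0.6] q [-0.53  0.67  1.7   0.    0.77  0.73]
0.75 [254.5 247.7] rows 238 268 cols 225 260
pred 16 85 rows 235.5 266.6 cols 224.3 259.7
pred 16 71 rows 238.3 269.1 cols 224.9 259.9
pred -40 82 rows 219.2 248.5 cols 218.9 253.2
```

```bash
python3 -m handwheel '[[0.008,0,0,0],[0.016,0,0,0],[0.024,0,0,0],[0.032,0,0,0],[0.04,0,0,0],[0.048,0,0,0],[0.056,0,0,0],[0.064,0,0,0],[0.072,0,0,0],[0.08,0,0,0],[0.088,0,0,0],[0.096,0,0,0],[0.096,0,0,0]]'| head -4|grep -v rot;
python3 -c "
from h import *
c=sp();pred(c,45,85,.25);pred(c,45,71)"
```

```text
time: 14.37
position: [0.5634, -0.1745, 0.0516]
ft_force: [-0.5, 1.2, 0.2]
t 14.42 tip chest mm [ -7.3 -47.9  43.5] F [-0.3  0.7 -0.8] q [-0.49  0.69  1.64  0.    0.81  0.76]
0.78 [255.2 245.6] rows 246 276 cols 228 263
pred 45 85 rows 243.0 278.1 cols 227.2 263.2
pred 45 71 rows 247.4 279.2 cols 227.9 263.4
```

```bash
python3 -m handwheel '[[0,0,-0.012,0],[0,0,-0.025,0],[0.008,0,-0.025,0],[0.016,0,-0.025,0],[0.024,0,-0.025,0],[0.032,0,-0.025,0],[0.04,0,-0.025,0],[0.048,0,-0.025,0],[0.056,0,-0.025,0],[0.064,0,-0.025,0],[0.072,0,-0.025,0],[0.08,0,-0.025,0],[0.088,0,-0.025,0],[0.096,0,-0.025,0],[0.1,0,-0.025,0],[0.1,0,-0.025,0]]'| head -4|grep -v rot;
python3 -c "
from h import *
c=sp();pred(c,75,72);pred(c,73,72);pred(c,70,80,.2)"
```

```text
time: 15.8
position: [0.5938, -0.1652, 0.0591]
ft_force: [-0.4, -0.5, -0.0]
t 15.85 tip chest mm [ 22.6 -47.9  51. ] F [-0.5  0.4 -0.7] q [-0.45  0.7   1.57  0.    0.87  0.8 ]
0.72 [269.4 241.7] rows 258 289 cols 233 265
pred 75 72 rows 256.9 289.7 cols 231.0 267.1
pred 73 72 rows 256.2 289.0 cols 230.8 266.9
pred 70 80 rows 252.4 287.7 cols 230.1 266.4
```

```bash
python3 -m handwheel '[[-0.02,0,0,0],[-0.03,0,0,0],[-0.03,0,-0.1,0],[-0.03,0,-0.22,0],[-0.03,0,-0.34,0],[-0.03,0,-0.45,0],[-0.03,0,-0.45,0],[-0.03,0,-0.45,0]]'| head -4|grep -v rot; python3 -m handwheel '[[0,0,0,-0.015],[0,0,0,-0.03],[0,0,0,-0.05],[0,0,0,-0.07],[0,0,0,-0.09],[0,0,0,-0.11],[0,0,0,-0.13],[0,0,0,-0.15],[0,0,0,-0.17],[0,0,0,-0.19],[0,0,0,-0.21],[0,0,0,-0.23],[0,0,0,-0.245],[0,0,0,-0.25],[0,0,0,-0.25],[0,0,0,-0.25]]' 0 20
python3 -c "
from h import *
c=sp();pred(c,75,72);pred(c,73,72);tgt([142,0,175],90)
g=cv2.cvtColor(c['frame'],cv2.COLOR_RGB2GRAY)
for r in range(246,296,2):print(r,*[f'{v:3d}' for v in g[r,226:272]])
"
```

```text
time: 16.57
position: [0.5853, -0.1688, 0.1964]
ft_force: [-0.1, -0.4, 0.1]
time: 17.9
position: [0.5831, -0.1676, 0.1921]
tool_rot: [0.586, 0.81, -0.0, -0.002]
ft_force: [-0.2, -0.7, -0.3]
grip_width: 0.0003
grip_force: 0.0
t 17.95 tip chest mm [ 12.3 -47.1 184.5] F [ 0.1  0.5 -0.4] q [-0.46  0.52  1.49 -0.    1.14 -0.78]
0.69 [265.7 247.5] rows 257 289 cols 232 266
pred 75 72 rows 256.9 289.7 cols 231.0 267.1
pred 73 72 rows 256.2 289.0 cols 230.8 266.9
[142, 0, 175] -> [0.158 0.431 0.032] turn -0.0001
246 245 246 246 247 244 222 186 172 161 161 156 155 152 149 148 160 171 177 180 181 179 180 176 173 164 159 159 158 154 151 151 148 144 131 120 147 213 241 245 246 245 245 245 245 245 246
248 246 246 246 246 246 243 223 187 181 185 170 156 154 150 145 147 157 161 161 162 160 160 154 151 149 147 146 148 143 142 141 140 135 131 123 123 156 219 241 246 246 246 246 246 245 245
250 246 246 246 246 246 247 243 219 178 163 153 148 149 149 146 145 147 148 151 149 147 148 142 141 139 136 130 132 130 128 130 130 132 137 135 131 124 158 219 241 246 246 246 246 246 245
252 246 246 246 246 246 24
[... 3409 characters left out ...]
 141 111  89  76  75  79  86  79  70  67  66  67  80  97 122 154 168 172 161 136 112 105  98  88  71  61  56  55  54  56  57  59  55  54
290  98  97  89  96 129 147 140 150 159 165 163 164 167 165 159 144 121  93  78  62  60  78 114 139 161 172 159 143 126 112 102  88  77  66  58  57  55  54  52  57  57  56  56  55  52  53
292  96  94  89  83  99 139 149 130 146 159 162 159 159 148 141 129 117 112 112 122 148 164 166 160 146 125 110  99  86  80  68  58  58  55  52  54  56  55  56  55  55  55  53  50  57  65
294  95  96  96  89  93 119 145 144 132 127 115 109  96  85  78  88 130 164 187 186 178 153 120 103  94  85  70  61  55  55  53  54  54  54  56  52  54  57  57  65  78  89 104 120 133 140
```

The spacer's mask (rows 257–289) matches one lying flat in the pocket. I'll move above the knee.

```bash
python3 -m handwheel '[[0.02,0.055,0,0],[0.05,0.14,0,0],[0.08,0.22,0,0],[0.11,0.3,0,0],[0.14,0.38,0,0],[0.16,0.431,0,0],[0.16,0.431,0,0],[0.16,0.431,0,0],[0.16,0.431,0,0]]'| head -4|grep -v rot; python3 - <<'E'
from h import *
st();tgt([142,1,165],90)
for n in("scene","top"):
    c=vision.camera(n);print(n,proj(c,W(ch,np.array([[142,4.2,147.5],[142,1,170],[142,1,190]])/1e3)).round(1).tolist())
    g=cv2.cvtColor(c["frame"],cv2.COLOR_RGB2GRAY)
    if n=="scene":
        for r in range(252,296,2):print(r,*[f'{v:3d}' for v in g[r,262:304]])
E
```

```text
time: 18.75
position: [0.6911, -0.0822, 0.1933]
ft_force: [-0.2, -0.0, -0.6]
t 18.75 tip chest mm [141.3   0.3 185.3] F [-0.2 -0.  -0.6] q [-0.28  0.64  1.25 -0.    1.26 -0.6 ]
[142, 1, 165] -> [0.002 0.002 0.068] turn -0.0
scene [[277.9, 276.8], [276.6, 272.9], [276.6, 268.9]]
252  51  49  51  45  48  44  47  46  51  49  47  42  45  40  41  40  43  42  39  44  46  44  45  44  42  41  45  40  52  51  46  42  43  44  40  43  44  40  53  73  72  63
254  51  50  45  49  47  46  47  49  46  48  44  47  47  43  42  49  46  47  46  43  46  49  41  48  43  43  43  42  45  54  51  42  40  43  41  52  70  67  71 101  90  67
256  47  50  49  48  48  46  47  42  47  49  45  45  45  43  45  49  45  46  48  45  44  44  41  45  43  39  40  41  38  40  41  41  42  40  43  44  63  74  91 120 120  96
258  45  49  47  49  48  50  45  46  47  44  45  47  46  48  45  44  45  41  49  45  42  41  44  38  40  40  40  38  38  35  43  53  51  42  39  43  44  66 104 130 134 125
260  48  45  47  47  48  47  44  45  39  44  46  47  45  42  45  42  40  37  41  44  38  38  40  38  41  45  55  75  94 106 131 146 1
[... 2315 characters left out ...]
 42  38  31  36  39  48  47  49  43  42  36  31  34  34  30  24  28  35  35  43  50  60  64  67  70  73  71  73  73  73  75  76  77
290  50  53  46  50  51  47  47  48  45  49  41  34  24  25  33  32  33  31  29  32  35  36  41  49  61  64  66  70  71  72  70  71  71  73  73  72  70  72  72  74  77  75
292  49  49  49  47  52  51  49  48  43  50  48  44  31  29  36  42  48  48  57  65  65  71  71  73  71  72  73  72  72  69  71  73  72  72  70  73  69  71  74  75  77  76
294  46  48  49  52  57  66  67  75  78  75  76  72  68  67  64  69  71  72  72  74  71  70  71  70  73  72  69  68  71  72  73  73  72  71  75  77  73  77  75  76  79  76
top [[293.0, 154.0], [294.4, 151.2], [294.6, 149.1]]
```

```bash
python3 -m handwheel '[[0.002,0.002,0.02,0],[0.002,0.002,0.04,0],[0.002,0.002,0.055,0],[0.002,0.002,0.067,0],[0.002,0.002,0.075,0],[0.002,0.002,0.083,0],[0.002,0.002,0.083,0]]'| head -4|grep -v rot; for i in 1; do python3 -m handwheel '[[0,0,0.004,0],[0,0,0.008,0],[0,0,0.012,0],[0,0,0.016,0],[0,0,0.02,0],[0,0,0.02,0]]'| head -4|grep -v rot;done
```

```text
time: 19.43
position: [0.6921, -0.081, 0.1682]
ft_force: [-0.1, -0.3, -0.3]
time: 19.93
position: [0.6923, -0.081, 0.1626]
ft_force: [-0.4, -0.8, -0.2]
```

```bash
python3 -m handwheel '[[0,0,0.004,0],[0,0,0.008,0],[0,0,0.012,0],[0,0,0.016,0],[0,0,0.02,0],[0,0,0.02,0]]'| head -4|grep -v rot
```

```text
time: 20.43
position: [0.6923, -0.081, 0.1566]
ft_force: [-0.6, -0.1, 0.0]
```

```bash
python3 -m handwheel '[[0,0,0.005,0],[0,0,0.01,0],[0,0,0.015,0],[0,0,0.02,0],[0,0,0.025,0],[0,0,0.025,0]]'| head -4|grep -v rot
```

```text
time: 20.93
position: [0.6922, -0.081, 0.149]
ft_force: [0.7, -0.0, -0.4]
```

```bash
python3 -m handwheel '[[0,0,0.004,0],[0,0,0.008,0],[0,0,0.012,0],[0,0,0.016,0],[0,0,0.02,0],[0,0,0.02,0]]'| head -4|grep -v rot
```

```text
time: 21.43
position: [0.6923, -0.081, 0.1431]
ft_force: [-0.8, -0.7, 0.0]
```

```bash
python3 -m handwheel '[[0,0,0.004,0],[0,0,0.008,0],[0,0,0.012,0],[0,0,0.016,0],[0,0,0.016,0]]'| head -4|grep -v rot; python3 - <<'E'
from h import *
c=vision.camera("scene");st();g=cv2.cvtColor(c["frame"],cv2.COLOR_RGB2GRAY)
for d in vision.look_for("scene","stay_knee")[:3]:print(d["conf"],d["point"])
for r in range(262,300,2):print(r,*[f'{v:3d}' for v in g[r,258:300]])
E
```

```text
time: 21.85
position: [0.6927, -0.081, 0.1398]
ft_force: [-1.9, -0.4, 4.5]
t 21.9 tip chest mm [143.3   1.  131.8] F [-0.   0.2  4.9] q [-0.28  0.69  1.29  0.    1.15 -0.6 ]
0.58 [288.3, 257.9]
0.39 [222.8, 315.9]
262  73  58  66  81  82  80  77  73  62  45  41  33  36  37  46  47  51  58  60  64  66  61  61  51  47  44  41  37  37  38  39  42  38  40  45  42  41  44  45  47  74 122
264  82  69  63  62  62  60  59  50  48  46  44  41  43  44  48  45  43  41  41  41  39  41  47  37  37  38  38  42  40  42  42  49  54  47  45  43  42  43  40  44  53  99
266  83  81  75  57  49  47  48  46  47  45  44  46  48  46  43  43  41  40  42  42  41  44  45  45  39  42  42  47  40  47  43  49  52  52  44  45  43  38  45  47  47  76
268  82  83  68  53  47  47  49  50  50  46  46  43  41  42  45  45  40  45  43  44  44  45  44  44  41  43  46  45  42  43  38  42  45  49  44  40  37  44  48  61  75  73
270  71  64  53  51  43  42  48  45  45  48  43  46  43  42  46  43  42  44  41  42  43  42  42  45  43  49  41  43  43  42  42  41  37  35  40  44  37  40  44  48  67  89
272  82  59  54  52  46  4
[... 1681 characters left out ...]
  58  59  61
292  48  55  48  51  49  48  50  50  49  47  48  49  46  48  51  57  59  59  63  57  58  58  61  62  62  60  62  62  59  62  59  64  58  61  61  61  57  61  64  61  61  63
294  48  52  49  51  48  49  49  52  56  63  69  74  78  77  65  55  59  60  67  83  98  86  69  61  58  60  62  64  63  60  61  63  63  63  63  61  59  54  52  48  44  45
296  55  60  73  84  95  88  85  86  93  91  90  87  81  78  69  52  57  57  61  60  67  64  64  60  63  76  87  88  73  61  61  52  51  49  42  39  38  35  31  31  27  35
298 132 134 140 141 127 105  87  81  80  78  78  75  74  69  68  51  44  55  61  62  64  68  65  65  60  55  55  49  41  39  34  29  29  28  29  33  37  45  51  58  62  68
```

Contact at 5 N: the fingertips are about 17 mm above the reported TCP, which agrees with the deck finding. Pressing the knee down and slightly toward the hinge.

```bash
python3 -m handwheel '[[0.001,0,0.005,0],[0.003,0,0.01,0],[0.005,0,0.015,0],[0.006,0,0.02,0],[0.008,0,0.025,0],[0.01,0,0.03,0],[0.012,0,0.035,0],[0.013,0,0.04,0],[0.013,0,0.04,0]]'| head -4|grep -v rot; python3 -c "
from h import *
st()"
```

```text
time: 22.7
position: [0.6917, -0.0772, 0.1278]
ft_force: [-0.5, 0.4, 5.1]
t 22.7 tip chest mm [143.5   4.9 119.8] F [-0.5  0.4  5.1] q [-0.27  0.71  1.31  0.    1.13 -0.59]
```

```bash
python3 -m handwheel '[[0.001,0,0.005,0],[0.003,0,0.01,0],[0.004,0,0.015,0],[0.005,0,0.02,0],[0.007,0,0.025,0],[0.009,0,0.03,0],[0.01,0,0.035,0],[0.011,0,0.04,0],[0.011,0,0.045,0],[0.011,0,0.045,0]]'| head -4|grep -v rot; python3 -c "
from h import *
st()"
```

```text
time: 23.53
position: [0.6913, -0.0749, 0.1149]
ft_force: [-0.7, -0.1, 7.4]
t 23.53 tip chest mm [143.9   7.2 106.9] F [-0.7 -0.1  7.4] q [-0.27  0.72  1.32 -0.    1.1  -0.59]
```

```bash
python3 -m handwheel '[[-0.005,0,-0.02,0],[-0.01,0,-0.08,0],[-0.01,0,-0.19,0],[-0.01,0,-0.31,0],[-0.01,0,-0.43,0],[-0.01,0,-0.55,0],[-0.01,0,-0.65,0],[-0.01,0,-0.7,0],[-0.01,0,-0.7,0],[-0.01,0,-0.7,0]]'| head -4|grep -v rot; python3 - <<'E'
from h import *
st();tgt([0,95,310],90);tgt([0,95,262],90)
c=vision.camera("scene")
for d in vision.outline_of("scene","lid")[:2]:print(d["conf"],d["point"])
for p in(80,77.5,75):
    a=np.radians(p);print(p,proj(c,W(ch,[[x,.105-.21*np.cos(a),.1+.21*np.sin(a)] for x in(-.16,.16)])).round(1).tolist())
for d in vision.look_for("scene","stay_knee")[:3]:print("knee",d["conf"],d["point"])
print(proj(c,W(ch,[[.142,.014,.123],[.142,.0042,.1475]])).round(1).tolist())
E
```

```text
time: 24.37
position: [0.6913, -0.0772, 0.3236]
ft_force: [-0.0, -0.0, -1.4]
t 24.37 tip chest mm [143.1   5.  315.6] F [-0.  -0.  -1.4] q [-0.27  0.54  1.08 -0.    1.52 -0.59]
[0, 95, 310] -> [ 0.3   -0.477  0.018] turn 0.0
[0, 95, 262] -> [ 0.3   -0.477  0.178] turn 0.0
0.46 [267.9, 308.3]
80 [[261.8, 129.8], [312.5, 239.7]]
77.5 [[258.2, 131.2], [308.1, 241.5]]
75 [[254.7, 132.8], [303.8, 243.3]]
knee 0.67 [282.7, 279.3]
knee 0.6 [265.0, 308.4]
[[281.8, 280.1], [277.9, 276.8]]
```

```bash
python3 -m handwheel '[[0.04,-0.06,0,0],[0.1,-0.15,0,0],[0.17,-0.25,0,0],[0.23,-0.36,0,0],[0.29,-0.45,0,0],[0.31,-0.477,0,0],[0.31,-0.477,0,0],[0.31,-0.477,0.02,0],[0.31,-0.477,0.08,0],[0.31,-0.477,0.14,0],[0.31,-0.477,0.178,0],[0.31,-0.477,0.178,0],[0.31,-0.477,0.178,0]]'| head -4|grep -v rot; python3 - <<'E'
from h import *
st();tgt([0,81,262],90)
E
```

```text
time: 25.6
position: [0.5271, -0.0341, 0.2683]
ft_force: [0.1, -0.4, 0.8]
t 25.6 tip chest mm [  0.7  97.3 260.3] F [ 0.1 -0.4  0.8] q [-0.28  0.32  1.59  0.    1.23 -0.59]
[0, 81, 262] -> [-0.054 -0.002 -0.006] turn -0.0
```

```bash
python3 -m handwheel '[[-0.01,0,0,0],[-0.02,0,0,0],[-0.03,0,0,0],[-0.037,0,0,0],[-0.044,0,0,0],[-0.051,0,0,0],[-0.057,0,0,0],[-0.062,0,0,0],[-0.062,0,0,0]]'| head -4|grep -v rot; cat >> h.py <<'E'
def lidpt(p,r=190):
    a=np.radians(p);return np.array([105-r*np.cos(a)+8*np.sin(a)+9.5,100+r*np.sin(a)+8*np.cos(a)-25])
def lid(angs,p0=None):
    o=robot.get_obs();p=o["position"]-[0,0,.008];q=W([0,0,-ch[2]],[p-np.r_[ch[:2],0]])[0]*1e3
    for a in angs:
        d=(lidpt(a)-q[1:])/300;print(a,"x",d[0].round(3),"z",(-d[1]).round(3))
E
python3 - <<'E'
from h import *
st()
print(lidpt(77.5));lid([76,74,72,70,68,66,64,62,60,58,56,54,52,50])
E
```

```text
time: 26.35
position: [0.5315, -0.0498, 0.2698]
ft_force: [-1.0, 4.4, 2.7]
t 26.35 tip chest mm [-1.000e-01  8.110e+01  2.618e+02] F [-1.   4.4  2.7] q [-0.3   0.33  1.58  0.    1.23 -0.62]
[ 81.18684141 262.22775826]
76 x -0.016 z 0.002
74 x -0.038 z 0.007
72 x -0.059 z 0.012
70 x -0.08 z 0.019
68 x -0.101 z 0.026
66 x -0.122 z 0.033
64 x -0.142 z 0.042
62 x -0.163 z 0.051
60 x -0.182 z 0.061
58 x -0.202 z 0.072
56 x -0.221 z 0.083
54 x -0.239 z 0.095
52 x -0.258 z 0.107
50 x -0.275 z 0.121
```

Contact is exactly where predicted (lid at 77.5°, 5 N). Lowering gently.

```bash
python3 -m handwheel '[[-0.01,0,0.001,0],[-0.021,0,0.003,0],[-0.035,0,0.006,0],[-0.049,0,0.01,0],[-0.063,0,0.013,0],[-0.077,0,0.018,0],[-0.091,0,0.022,0],[-0.105,0,0.027,0],[-0.119,0,0.032,0],[-0.132,0,0.038,0],[-0.146,0,0.044,0],[-0.16,0,0.05,0],[-0.173,0,0.056,0],[-0.186,0,0.063,0],[-0.199,0,0.07,0],[-0.212,0,0.078,0],[-0.225,0,0.086,0],[-0.239,0,0.095,0],[-0.239,0,0.095,0]]'| head -4|grep -v rot; python3 - <<'E'
from h import *
st();lid([52,50,48,46,44,42,40,38,36,34,32,30])
E
```

```text
time: 27.93
position: [0.5547, -0.1208, 0.2407]
ft_force: [-1.1, 1.6, -0.5]
t 27.93 tip chest mm [ -0.3   6.4 232.7] F [-1.1  1.6 -0.5] q [-0.41  0.41  1.54 -0.    1.19 -0.73]
52 x -0.009 z 0.01
50 x -0.026 z 0.023
48 x -0.044 z 0.037
46 x -0.06 z 0.052
44 x -0.077 z 0.067
42 x -0.092 z 0.082
40 x -0.108 z 0.098
38 x -0.122 z 0.115
36 x -0.136 z 0.132
34 x -0.15 z 0.149
32 x -0.163 z 0.168
30 x -0.175 z 0.186
```

```bash
python3 -m handwheel '[[-0.009,0,0.01,0],[-0.02,0,0.019,0],[-0.032,0,0.028,0],[-0.044,0,0.037,0],[-0.055,0,0.047,0],[-0.066,0,0.057,0],[-0.077,0,0.067,0],[-0.087,0,0.077,0],[-0.097,0,0.087,0],[-0.108,0,0.098,0],[-0.117,0,0.109,0],[-0.127,0,0.12,0],[-0.136,0,0.132,0],[-0.145,0,0.143,0],[-0.154,0,0.155,0],[-0.163,0,0.168,0],[-0.175,0,0.186,0],[-0.175,0,0.186,0]]'| head -4|grep -v rot; python3 - <<'E'
from h import *
st();lid([30,28,26,24,22,20,18,16,14,12,10,8,6,4,2,0])
E
```

```text
time: 29.43
position: [0.5703, -0.1695, 0.1839]
ft_force: [-0.4, -0.8, -0.4]
t 29.43 tip chest mm [ -0.7 -44.8 175.9] F [-0.4 -0.8 -0.4] q [-0.48  0.51  1.53 -0.    1.1  -0.79]
30 x -0.004 z -0.003
28 x -0.016 z 0.016
26 x -0.027 z 0.035
24 x -0.037 z 0.054
22 x -0.046 z 0.074
20 x -0.055 z 0.095
18 x -0.063 z 0.115
16 x -0.071 z 0.136
14 x -0.077 z 0.157
12 x -0.083 z 0.179
10 x -0.088 z 0.2
8 x -0.093 z 0.222
6 x -0.096 z 0.244
4 x -0.099 z 0.266
2 x -0.101 z 0.288
0 x -0.102 z 0.31
```

```bash
python3 -m handwheel '[[-0.006,0,0.005,0],[-0.016,0,0.016,0],[-0.022,0,0.026,0],[-0.027,0,0.035,0],[-0.032,0,0.045,0],[-0.037,0,0.054,0]]'| head -4|grep -v rot; python3 - <<'E'
from h import *
st();c=vision.camera("scene")
for d in vision.outline_of("scene","lid")[:2]:
    r,cc=np.nonzero(d["mask"]);print(round(d["conf"],2),d["point"],r.min(),r.max(),cc.min(),cc.max(),d["mask"].sum())
for l in("lid_edge","stay_knee"):print(l,[(round(d["conf"],2),np.round(d["point"],0)) for d in vision.look_for("scene",l)][:3])
for p in(50,40,30,24):
    a=np.radians(p);print(p,proj(c,W(ch,[[x,.105-.21*np.cos(a),.1+.21*np.sin(a)] for x in(-.16,0,.16)])).round(1).tolist())
E
```

```text
time: 29.93
position: [0.5742, -0.1798, 0.1688]
ft_force: [-1.1, 0.3, 0.5]
t 29.93 tip chest mm [ -0.2 -55.8 160.8] F [-1.1  0.3  0.5] q [-0.49  0.54  1.53 -0.    1.07 -0.81]
0.88 [250.6, 266.8] 179 288 206 318 5965
lid_edge [(0.87, array([252., 268.])), (0.43, array([336., 243.]))]
stay_knee [(0.58, array([292., 262.]))]
50 [[223.7, 153.1], [242.3, 203.8], [265.0, 265.3]]
40 [[214.6, 162.9], [232.1, 213.5], [253.2, 274.8]]
30 [[208.0, 172.8], [224.5, 223.3], [244.3, 284.1]]
24 [[205.3, 178.8], [221.2, 229.0], [240.4, 289.3]]
```

The lid mask (left corner at column 206, row 179) puts it at about 24°, following the finger. I'll finish closing slowly.

```bash
python3 -m handwheel '[[-0.005,0,0.01,0],[-0.009,0,0.02,0],[-0.014,0,0.03,0],[-0.018,0,0.04,0],[-0.022,0,0.05,0],[-0.026,0,0.06,0],[-0.03,0,0.07,0],[-0.034,0,0.08,0],[-0.037,0,0.09,0],[-0.04,0,0.1,0],[-0.043,0,0.11,0],[-0.046,0,0.12,0],[-0.049,0,0.13,0],[-0.051,0,0.14,0],[-0.053,0,0.15,0],[-0.055,0,0.16,0],[-0.056,0,0.17,0],[-0.057,0,0.18,0],[-0.057,0,0.18,0]]'| head -4|grep -v rot; python3 - <<'E'
from h import *
st();lid([6,4,2,0])
E
```

```text
time: 31.72
position: [0.5792, -0.1958, 0.1144]
ft_force: [0.2, -0.7, 1.1]
t 31.72 tip chest mm [ -0.5 -72.5 106.4] F [ 0.2 -0.7  1.1] q [-0.51  0.62  1.55  0.    0.97 -0.83]
6 x -0.004 z 0.012
4 x -0.006 z 0.034
2 x -0.009 z 0.056
0 x -0.01 z 0.078
```

```bash
python3 -m handwheel '[[-0.003,0,0.008,0],[-0.004,0,0.016,0],[-0.005,0,0.024,0],[-0.006,0,0.032,0],[-0.007,0,0.04,0],[-0.008,0,0.047,0],[-0.009,0,0.054,0],[-0.01,0,0.06,0],[-0.01,0,0.066,0],[-0.01,0,0.072,0],[-0.01,0,0.077,0],[-0.01,0,0.077,0]]'| head -4|grep -v rot; python3 - <<'E'
from h import *
st();lid([0])
E
```

```text
time: 32.72
position: [0.5805, -0.1988, 0.0918]
ft_force: [-0.5, 1.5, 0.8]
t 32.72 tip chest mm [ -0.2 -75.7  83.8] F [-0.5  1.5  0.8] q [-0.51  0.66  1.56  0.    0.93 -0.83]
0 x 0.001 z 0.003
```

```bash
python3 -m handwheel '[[0,0,0.003,0],[0,0,0.006,0],[0,0,0.006,0]]'| head -4|grep -v rot;python3 -m handwheel '[[0,0,0.003,0],[0,0,0.006,0],[0,0,0.006,0]]'| head -4|grep -v rot
```

```text
time: 32.97
position: [0.5808, -0.1989, 0.0911]
ft_force: [-0.5, 0.4, 3.5]
time: 33.22
position: [0.5808, -0.1989, 0.091]
ft_force: [-3.9, 0.8, 14.1]
```

```bash
python3 -m handwheel '[[0,0,0.003,0],[0,0,0.006,0],[0,0,0.006,0]]'| head -4|grep -v rot; python3 - <<'E'
from h import *
st();c=vision.camera("scene")
for d in vision.outline_of("scene","lid")[:1]:
    r,cc=np.nonzero(d["mask"]);print(round(d["conf"],2),d["point"],r.min(),r.max(),cc.min(),cc.max(),d["mask"].sum())
print(proj(c,W(ch,[[x,-.105,.1] for x in(-.16,.16)])).round(1).tolist(),proj(c,W(ch,[[x,-.105,.108] for x in(-.16,.16)])).round(1).tolist())
E
```

```text
time: 33.47
position: [0.5809, -0.199, 0.0909]
ft_force: [-6.1, 1.9, 22.4]
t 33.47 tip chest mm [  0.1 -76.   82.9] F [-6.1  1.9 22.4] q [-0.51  0.66  1.56 -0.    0.93 -0.83]
0.64 [258.9, 264.0] 180 306 222 318 6891
[[203.3, 200.4], [235.5, 306.8]] [[202.8, 198.6], [235.2, 305.5]]
```

Hard stop: 22 N with the fingertips at z = 108 mm, which is the lid's outer face when shut. I'll lift off and check.

```bash
python3 -m handwheel '[[0,0,-0.012,0],[0,0,-0.03,0],[0,0,-0.06,0],[0,0,-0.13,0],[0,0,-0.25,0],[0,0,-0.37,0],[0.05,0.1,-0.48,0],[0.1,0.2,-0.5,0],[0.15,0.3,-0.5,0],[0.2,0.4,-0.5,0],[0.25,0.5,-0.5,0],[0.25,0.5,-0.5,0],[0.25,0.5,-0.5,0],[0.25,0.5,-0.5,0]]'; python3 - <<'E'
from h import *
cs=vision.camera("scene");ct=vision.camera("top")
a=cv2.resize(cs["frame"][110:370,140:380,::-1],(400,433));b=cv2.resize(ct["frame"][100:360,200:440,::-1],(400,433))
cv2.imwrite("pics/fin.png",np.hstack([a,b]))
E
```

```text
time: 34.73
position: [0.699, -0.0807, 0.2362]
tool_rot: [0.586, 0.811, -0.001, -0.001]
ft_force: [-0.2, -0.5, -0.1]
grip_width: 0.0003
grip_force: 0.0
```

View pics/fin.png

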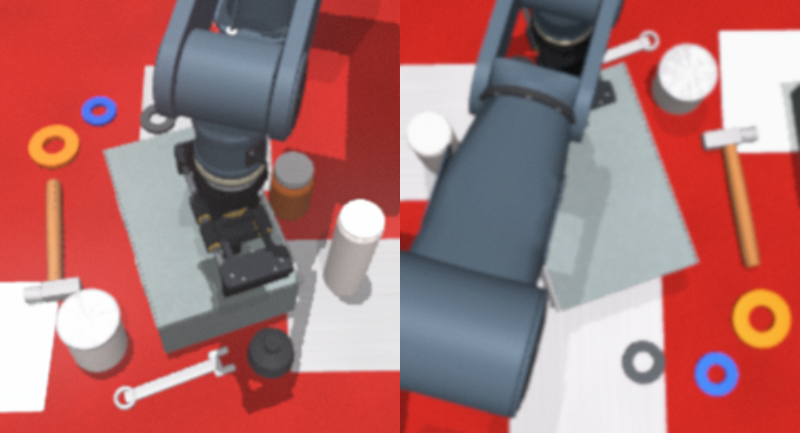

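The picture shows the lid flat shut, with the corners at (105,150) and (165,345) in the scene half. The can, jar, tin, hammer, wrench and brush are all upright and in place, and the gripper is clear of everything.

```bash
python3 -c "
from rig import job
print(job.hand_in())"
```

```text
the job is handed in; nothing more can be done
None
```

I pushed the spacer over the lip into the pocket, broke the stay, lowered the lid gently to its hard stop and handed the job in; the last picture shows the lid shut and the bench items in view still upright.

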